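Sauce pots into the meal boxes

ROBOT

A 6-joint arm with a two-finger parallel gripper is mounted at the origin on the work surface. World frame = base frame: x ahead of the robot, y to its left, z up, the work surface at z = 0. Lengths are in m, angles in rad, forces in N, time in s.
With the tool pointing down it reaches from about 0.225 to 0.875 m from the base axis. Payload 3.4 kg.
Tool frame: the origin (TCP) lies midway between the tips of the shut fingers; the grasp point (between the pads) lies 19 mm behind it; z points along the fingers, y is the line along which they close (so a half turn about z gives the same grasp; the last joint's range is limited). The gripper opens to 85 mm and grips with 20 to 120 N. Pads are 22 mm wide; open, the fingers measure 114 mm over their backs; the gripper's body (76 mm by 85 mm) begins 54 mm behind the grasp point. The pads swing forward as they close: fully open they stand 13 mm farther back than shut.
Start: joints at [-1.312, 0.276, 1.505, -0, 1.361, -0.121], TCP at [0.213, -0.534, 0.231] pointing down, gripper open.
Joint ranges: [-2.89, 2.89], [-0.75, 2.08], [0.22, 2.7], [-1.18, 4.32], [0.11, 2.71], [-2.7, 2.7]. Speed limits (rad/s): [2.57, 2.57, 3.14, 3.14, 3.14, 3.14].

INTERFACE

Orientations are given as [roll, pitch, yaw] about the fixed x, y, z axes, in that order (R = Rz(yaw) Ry(pitch) Rx(roll)).
In Python, from rig import ctrl gives the robot as it stands.
- The arm moves only by the tool drive_tool, never from a script. Its argument "rows" is one flat list of numbers, 6 for each row, row after row: the shift along the world's x, y, z in mm, then the turn, a rotation vector about the world's x, y, z in rad. In form: [tx, ty, tz, ax, ay, az, tx, ty, tz, ax, ay, az, ...]. A call has 1 to 5 rows; each row is the pose to reach, as a shift and turn from the pose commanded when the call began; what a row does not reach only later rows make up. A row lasts 1/12 s, in which the tool goes at most 41.7 mm and 7.16 degrees, less where a joint would pass 70% of its speed; a pose out of reach is approached as far as the arm can. A call with a gripper value outside its range is refused whole. "fingers" is the finger opening in mm, from 0 to 85.4, set as the call begins (left out, the last holds). The fingers move at their own pace and stop on an object; "grip_force" is the grip in N (left out, the last holds). Time passes only in rows, so rows that repeat a pose let the fingers close. It gives the time, the measured TCP pose, the force, the opening and the grip force at its end, in the units of the state.
- ctrl.get_obs(): the state, without advancing time (a new reading comes with each control period).
- ctrl.read_camera(name): name is "scene" or "top" or "wrist"; returns the picture (420x560x3 uint8, red, green, blue); there is no depth.
- ctrl.camera_params(name): a dict with "fx", "fy", "cx", "cy" (pixels), "rvec" (rotation vector, rad) and "tvec" (3), from world to camera coordinates, as OpenCV has them. Camera axes: x right, y down, z forward; pixel columns grow to the right and rows downward; lengths in m; the calibration is good to about 2 mm. A picture is of the moment at which its call begins: read the wrist's pose just before it. camera_params takes no time and is no camera call; for the wrist camera it gives the pose at the moment of the call.
- ctrl.close_job(): hands the job in; it is judged then, once.
The state is a dict: "t": time; "joint_positions": joint angles; "joint_vel": joint speeds; "joint_torque": joint torques, N m; "eef_pos": TCP position; "ee_rot": TCP orientation; "wrist_force": force on the tool from outside, world axes, zero at the start; "moment": the same for the moment, N m; "grip_width": opening from 0.0 (shut) to 1.0 (fully open); "gripper_force": force on a finger pad.
Only numpy, scipy, OpenCV 4.12 (cv2) and the standard library are available. Lean on these libraries where they do the work, as an engineer would, in place of code of your own. Each camera call takes 0.05 s, during which the arm holds its last target. There are 200 camera calls.

TASK

Finish the four open meal boxes ready for lidding: stand each small sauce pot upright in the empty compartment of its own box, the red-lidded pot with the beans, the yellow with the fish, the green with the potatoes and the blue with the meatballs. Set the pots down gently rather than dropping them, and leave the boxes and the two large pots where they are.

Things in the scene. Friction and masses are not known exactly. Their poses are not given: they have to be found in the camera images.
- pot_red: SMALL sealed sauce pot, red lid, filling seen below it (salsa: dull red). Loose, round, 46 mm tall, about 60 g. Lid: top 14 mm, 48 mm across, straight-sided; the body below tapers from 45 to 40 mm: grip across the lid. Origin: centre of the underside, z up. On a fixed sheet pan (300 x 212 mm, floor 3 mm up, rim 20 mm high) with 5 other pots, 3 x 2, about 100 mm centre to centre.
- pot_yellow: SMALL sealed sauce pot, yellow lid, filling seen below it (mustard: ochre). Loose, round, 46 mm tall, about 60 g. Lid: top 14 mm, 48 mm across, straight-sided; the body below tapers from 45 to 40 mm: grip across the lid. Origin: centre of the underside, z up. On a fixed sheet pan (300 x 212 mm, floor 3 mm up, rim 20 mm high) with 5 other pots, 3 x 2, about 100 mm centre to centre.
- pot_green: SMALL sealed sauce pot, green lid, filling seen below it (herb sauce: olive green). Loose, round, 46 mm tall, about 60 g. Lid: top 14 mm, 48 mm across, straight-sided; the body below tapers from 45 to 40 mm: grip across the lid. Origin: centre of the underside, z up. On a fixed sheet pan (300 x 212 mm, floor 3 mm up, rim 20 mm high) with 5 other pots, 3 x 2, about 100 mm centre to centre.
- pot_blue: SMALL sealed sauce pot, blue lid, filling seen below it (yoghurt: white). Loose, round, 46 mm tall, about 60 g. Lid: top 14 mm, 48 mm across, straight-sided; the body below tapers from 45 to 40 mm: grip across the lid. Origin: centre of the underside, z up. On a fixed sheet pan (300 x 212 mm, floor 3 mm up, rim 20 mm high) with 5 other pots, 3 x 2, about 100 mm centre to centre.
- box_beans: Open clear box, 124 (x) x 184 (y) mm, 45 high, loose, 0.4 kg, with a heap of small orange-brown beans, to 40 mm high, at its -y end. Empty sauce compartment at +y end: inside 118 (x) x 68 (y) mm, walls 3, divider 39 high, floor 2.5 mm thick. Origin: under the compartment's centre, at the box's underside. Open fingers along x in it, backs under 110 mm.
- box_fish: Open clear box, 124 (x) x 184 (y) mm, 45 high, loose, 0.4 kg, with golden-brown striped fish fillet and green broccoli, to 40 mm high, at its -y end. Empty sauce compartment at +y end: inside 118 (x) x 68 (y) mm, walls 3, divider 39 high, floor 2.5 mm thick. Origin: under the compartment's centre, at the box's underside. Open fingers along x in it, backs under 110 mm.
- box_potatoes: Open clear box, 124 (x) x 184 (y) mm, 45 high, loose, 0.4 kg, with pale yellow boiled potatoes with green flecks, to 40 mm high, at its -y end. Empty sauce compartment at +y end: inside 118 (x) x 68 (y) mm, walls 3, divider 39 high, floor 2.5 mm thick. Origin: under the compartment's centre, at the box's underside. Open fingers along x in it, backs under 110 mm.
- box_meatballs: Open clear box, 124 (x) x 184 (y) mm, 45 high, loose, 0.4 kg, with dark brown round meatballs, to 40 mm high, at its -y end. Empty sauce compartment at +y end: inside 118 (x) x 68 (y) mm, walls 3, divider 39 high, floor 2.5 mm thick. Origin: under the compartment's centre, at the box's underside. Open fingers along x in it, backs under 110 mm.
- large_red: LARGE sauce pot with a red lid, a bystander to be left where it is. Loose, 68 mm across, 60 mm tall, 150 g. Origin: centre of its underside. It stands on the same sheet pan among the small pots.
- large_yellow: LARGE sauce pot with a yellow lid, a bystander to be left where it is. Loose, 68 mm across, 60 mm tall, 150 g. Origin: centre of its underside. It stands on the same sheet pan among the small pots.

How it is judged:
At the end, for the whole second after the job is handed in: Each small pot stands upright (0.15 rad) on the floor of its own box's sauce compartment (within 12.5 mm of its centre along the box's y, 38 mm along x, underside under 8 mm above the box's), released, at rest; boxes level and within 30 mm, large pots upright and within 25 mm of their starts (x of pot_red in the frame of box_beans between -0.038 and 0.038 m and y of pot_red in the frame of box_beans between -0.0125 and 0.0125 m and z of pot_red in the frame of box_beans below 0.008 m and angle between each of pot_red, pot_yellow, pot_green, pot_blue's own z axis and vertical below 0.15 rad and linear speed of each of pot_red, box_beans, pot_yellow, box_fish, pot_green, box_potatoes, pot_blue, box_meatballs below 0.02 m/s and distance of each of box_beans, box_fish, box_potatoes, box_meatballs from where it was at the start of the episode below 0.03 m and angle between each of box_beans, box_fish, box_potatoes, box_meatballs's own z axis and vertical below 0.05 rad and x of pot_yellow in the frame of box_fish between -0.038 and 0.038 m and y of pot_yellow in the frame of box_fish between -0.0125 and 0.0125 m and z of pot_yellow in the frame of box_fish below 0.008 m and x of pot_green in the frame of box_potatoes between -0.038 and 0.038 m and y of pot_green in the frame of box_potatoes between -0.0125 and 0.0125 m and z of pot_green in the frame of box_potatoes below 0.008 m and x of pot_blue in the frame of box_meatballs between -0.038 and 0.038 m and y of pot_blue in the frame of box_meatballs between -0.0125 and 0.0125 m and z of pot_blue in the frame of box_meatballs below 0.008 m and distance of each of large_red, large_yellow from where it was at the start of the episode below 0.025 m and angle between each of large_red, large_yellow's own z axis and vertical below 0.1 rad); the robot touches nothing.
It fails at once if a small pot falls from more than about 25 mm (faster than 0.7 m/s, out of the fingers, close to what it lands on) ((linear speed of pot_red above 0.7 m/s and height (world z) of pot_red below 0.03 m and contact force between the fingers and pot_red below 0.05 N) or (linear speed of pot_yellow above 0.7 m/s and height (world z) of pot_yellow below 0.03 m and contact force between the fingers and pot_yellow below 0.05 N) or (linear speed of pot_green above 0.7 m/s and height (world z) of pot_green below 0.03 m and contact force between the fingers and pot_green below 0.05 N) or (linear speed of pot_blue above 0.7 m/s and height (world z) of pot_blue below 0.03 m and contact force between the fingers and pot_blue below 0.05 N)).
It fails at once if a large pot is shifted by more than 25 mm (distance of any of large_red, large_yellow from where it was at the start of the episode above 0.025 m).
It fails at once if a meal box is shifted by more than 30 mm (distance of any of box_beans, box_fish, box_potatoes, box_meatballs from where it was at the start of the episode above 0.03 m).
It also fails if it takes over 96 s, if anything falls off the work surface, if the arm or the gripper's body presses on something with over 40 N, if the wrist force passes 120 N, or if a joint passes its speed limit or range.

## Working session

There is one attempt and no reset: what is moved stays moved. The work goes in short steps, Python scripts to look and compute and a tool call to move; the robot and the scene stay as the last step left them, time stands still between calls to the robot, and variables do not carry over. Pictures are saved under pics/ and viewed, at most 14 in all, crops included, and the job is handed in when it is done.

Besides the shell and the picture viewer there is one more tool, called after "Request:" as name(argument=value, ...), one argument or row to a line, values as JSON. drive_tool: Moves the arm, as the interface text tells. Its arguments: {"type":"object","properties":{"rows":{"type":"array","items":{"type":"number"}},"fingers":{"type":"number"},"grip_force":{"type":"number"}},"required":["rows"]}

```bash
ls; mkdir -p pics; python3 - <<'E'
from rig import ctrl
import cv2
for n in("top","scene"):
    im=ctrl.read_camera(n); cv2.imwrite(f"pics/{n}0.png",im[:,:,::-1]); print(n,ctrl.camera_params(n))
o=ctrl.get_obs(); print(o)
E
```

```text
pics
top {'fx': 451.21464527217466, 'fy': 451.21464527217466, 'cx': 279.90608766398253, 'cy': 200.23691168463145, 'rvec': array([ 2.20128183, -2.18327624,  0.05147784]), 'tvec': array([-0.01495785,  0.52461007,  0.98656039])}
scene {'fx': 419.75959688314794, 'fy': 419.75959688314794, 'cx': 276.1926815502836, 'cy': 212.5751120369653, 'rvec': array([ 2.25939833,  0.86481148, -0.34293482]), 'tvec': array([-0.35604484, -0.21620518,  1.17591544])}
{'t': 0.1, 'joint_positions': array([-1.31200104e+00,  2.76550510e-01,  1.50599073e+00,  4.44715276e-06,
        1.36072696e+00, -1.20996446e-01]), 'joint_vel': array([-0.00138271, -0.00181376, -0.00343178,  0.00200753,  0.00034662,
       -0.00039845]), 'joint_torque': array([ 1.22760437e-03, -4.17701733e+01, -2.46404350e+01, -5.75919421e-05,
        5.80465261e-03,  2.15178130e-05]), 'eef_pos': array([ 0.21304526, -0.5335695 ,  0.23052182]), 'ee_rot': array([-3.13992987e+00, -2.06557661e-04,  3.79790634e-01]), 'wrist_force': array([-0.04755142, -0.61670097,  0.18241617]), 'moment': array([-0.03655891, -0.04404929,  0.02961907]), 'gripper_force': 0.0, 'grip_width': 1.0046134673205573}
```

View pics/top0.png

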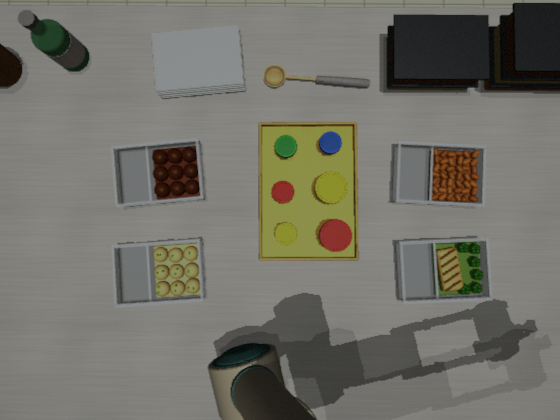

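View pics/scene0.png

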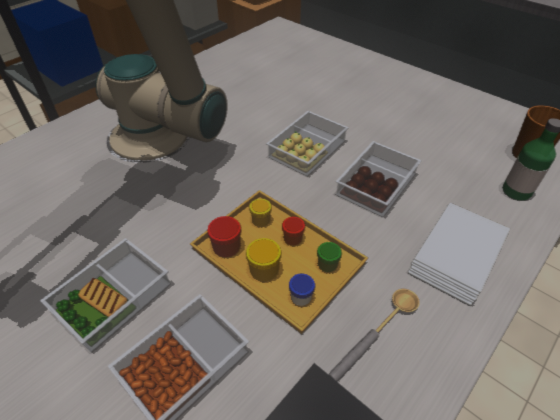

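The top view shows green (286,146), small red (283,192), small yellow (286,233) and blue (330,143). Large yellow is at (331,188) and large red at (336,236). The boxes are meatballs (159,173), potatoes (159,271), beans (440,174) and fish (445,269), each with its empty compartment on the left (+y). The scene view agrees.

```bash
cat > h.py <<'E'
import numpy as np, cv2
from rig import ctrl
def ray(p,uv,z):
    R=cv2.Rodrigues(p["rvec"])[0]; c=-R.T@p["tvec"]
    d=R.T@np.array([(uv[0]-p["cx"])/p["fx"],(uv[1]-p["cy"])/p["fy"],1]); return c+d*(z-c[2])/d[2]
def lids(im,p,zt=0.049):
    hsv=cv2.cvtColor(im,cv2.COLOR_RGB2HSV); out=[]
    for n,(a,b) in dict(red=(0,6),green=(50,85),blue=(105,130),yellow=(26,32)).items():
        m=cv2.inRange(hsv,(a,120,90),(b,255,255))
        if n=="red": m|=cv2.inRange(hsv,(174,120,90),(180,255,255))
        for c in cv2.findContours(m,0,1)[0]:
            if cv2.contourArea(c)>150:
                (u,v),r=cv2.minEnclosingCircle(c); 
                out.append((n,round(u,1),round(v,1),round(r,1),ray(p,(u,v),zt).round(4)))
    return out
E
python3 - <<'E'
from h import *
im=cv2.imread("pics/top0.png")[:,:,::-1].copy(); p=ctrl.camera_params("top")
for l in lids(im,p): print(l)
hsv=cv2.cvtColor(im,cv2.COLOR_RGB2HSV)
print(hsv[190,[270,276,283,286,310,331]].tolist(),hsv[233,286].tolist(),hsv[210,275].tolist())
print(im[175,100:155:3].tolist())
cr=[cv2.resize(im[y:y+80,x:x+110],None,fx=3.6,fy=3.6,interpolation=cv2.INTER_CUBIC) for y,x in((133,104),(133,384),(231,104),(231,384))]
cv2.imwrite("pics/boxes.png",np.vstack([np.hstack(cr[:2]),np.hstack(cr[2:])])[:,:,::-1])
E
```

```text
('red', 335.2, 235.0, 16.0, array([ 0.4496, -0.1292,  0.049 ]))
('red', 282.7, 191.5, 10.8, array([ 0.5416, -0.0166,  0.049 ]))
('green', 285.5, 145.9, 10.9, array([ 0.64  , -0.0219,  0.049 ]))
('blue', 330.1, 142.1, 10.8, array([ 0.6491, -0.1177,  0.049 ]))
('yellow', 306.0, 192.5, 80.3, array([ 0.5399, -0.0665,  0.049 ]))
[[32, 129, 144], [1, 178, 139], [1, 179, 138], [1, 176, 139], [32, 129, 144], [31, 178, 143]] [31, 172, 144] [31, 129, 142]
[[133, 132, 128], [133, 132, 128], [132, 131, 126], [132, 130, 127], [134, 134, 132], [121, 123, 124], [83, 83, 81], [84, 85, 85], [113, 115, 115], [112, 114, 115], [113, 115, 115], [112, 115, 115], [114, 117, 117], [112, 114, 114], [112, 114, 115], [113, 115, 115], [135, 140, 141], [96, 98, 98], [37, 18, 5]]
```

View pics/boxes.png

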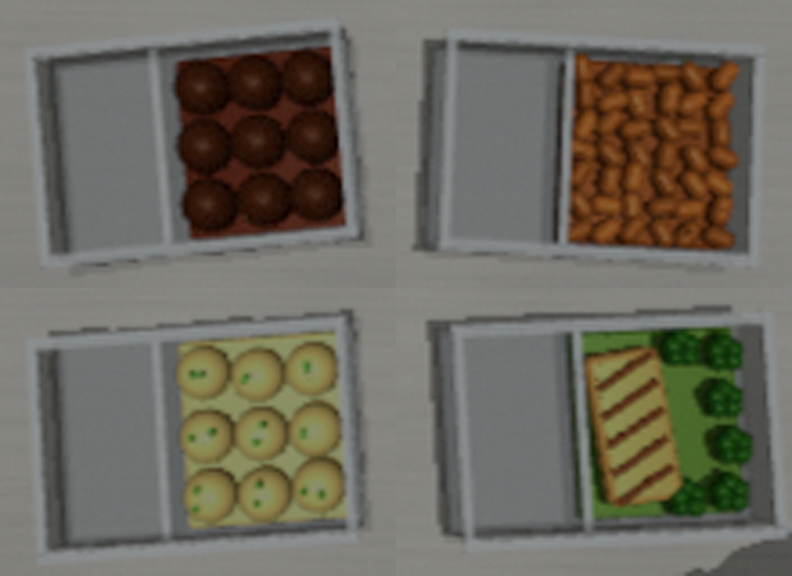

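The crops show clear rim corners: meatballs TL(30,50) BR(356,237), beans TL(448,32) BR(755,265), potatoes TL(29,342) BR(357,535), fish TL(452,325) BR(786,535). I'll cast these onto the rim plane.

```bash
sed -i 's/yellow=(26,32)/yellow=(26,33)/; s/if n=="red"/if n=="yellow": m=cv2.inRange(hsv,(a,152,90),(b,255,255))\n        if n=="red"/' h.py
python3 - <<'E'
from h import *
im=cv2.imread("pics/top0.png")[:,:,::-1].copy(); p=ctrl.camera_params("top")
for l in lids(im,p):
    if l[3]<13: print(l)
B=dict(meat=(104,133,[(30,50),(341,24),(356,237),(44,265)]),beans=(384,133,[(52,32),(366,46),(359,265),(45,248)]),
 pot=(104,231,[(29,54),(352,25),(357,247),(43,272)]),fish=(384,231,[(56,37),(374,28),(390,247),(71,257)]))
for n,(x,y,c) in B.items():
    w=np.array([ray(p,(x+a/3.6-.4,y+b/3.6-.4),.045)[:2] for a,b in c])
    TL,TR,BR,BL=w; sz=[np.linalg.norm(v).round(4) for v in (TL-TR,BL-BR,TL-BL,TR-BR)]
    e=(TL-TR)+(BL-BR); e/=np.linalg.norm(e); yaw=np.arctan2(-e[0],e[1])
    print(n,sz,"ctr",w.mean(0).round(4),"yaw",yaw.round(3),"comp",(w.mean(0)+.055*e).round(4), "from left",((TL+BL)/2-.037*e).round(4))
E
```

```text
('red', 282.7, 191.5, 10.8, array([ 0.5416, -0.0166,  0.049 ]))
('green', 285.5, 145.9, 10.9, array([ 0.64  , -0.0219,  0.049 ]))
('blue', 330.1, 142.1, 10.8, array([ 0.6491, -0.1177,  0.049 ]))
('yellow', 285.5, 233.2, 11.7, array([ 0.4527, -0.0234,  0.049 ]))
meat [np.float64(0.1877), np.float64(0.1871), np.float64(0.1298), np.float64(0.1287)] ctr [0.5809 0.2545] yaw 0.095 comp [0.5757 0.3093] from left [0.5755 0.311 ]
beans [np.float64(0.1879), np.float64(0.1866), np.float64(0.1298), np.float64(0.1314)] ctr [ 0.5834 -0.356 ] yaw -0.042 comp [ 0.5857 -0.301 ] from left [ 0.5857 -0.2994]
pot [np.float64(0.1928), np.float64(0.186), np.float64(0.1286), np.float64(0.1307)] ctr [0.3677 0.2482] yaw 0.093 comp [0.3626 0.303 ] from left [0.3623 0.3057]
fish [np.float64(0.1883), np.float64(0.1876), np.float64(0.1293), np.float64(0.1286)] ctr [ 0.3774 -0.364 ] yaw 0.039 comp [ 0.3753 -0.3091] from left [ 0.3752 -0.3071]
```

Request:
drive_tool(
  rows=[16,34,-7,0,0,0.079,32,68,-15,0,0,0.159,48,102,-22,0,0,0.238,64,136,-30,0,0,0.318,80,170,-37,0,0,0.397],
  fingers=72,
)

```text
t: 0.52
eef_pos: [0.2933, -0.3621, 0.1935]
ee_rot: [-3.141, -0.001, 0.78]
wrist_force: [0.8, -0.4, 0.8]
grip_width: 0.843
gripper_force: 0.0
```

Request:
drive_tool(
  rows=[16,34,-7,0,0,0.079,32,68,-15,0,0,0.159,48,102,-22,0,0,0.238,64,136,-30,0,0,0.318,80,170,-37,0,0,0.397],
)

```text
t: 0.93
eef_pos: [0.3733, -0.1922, 0.1568]
ee_rot: [-3.141, -0.0, 1.177]
wrist_force: [1.5, -0.2, 0.1]
grip_width: 0.845
gripper_force: 0.0
```

Request:
drive_tool(
  rows=[16,34,-7,0,0,0.079,32,68,-15,0,0,0.159,48,102,-22,0,0,0.238,64,136,-30,0,0,0.318,80,170,-37,0,0,0.397],
)

```text
t: 1.35
eef_pos: [0.4533, -0.0221, 0.1198]
ee_rot: [-3.141, 0.0, 1.575]
wrist_force: [0.1, 0.6, 0.4]
grip_width: 0.84
gripper_force: 0.0
```

Request:
drive_tool(
  rows=[0,0,0,0,0,0,0,0,0,0,0,0],
)

```text
t: 1.52
eef_pos: [0.453, -0.0222, 0.1196]
ee_rot: [-3.14, -0.0, 1.575]
wrist_force: [0.8, -0.2, 0.0]
grip_width: 0.846
gripper_force: 0.0
```

```bash
python3 - <<'E'
from h import *
p=ctrl.camera_params("wrist"); im=ctrl.read_camera("wrist"); cv2.imwrite("pics/w1.png",im[:,:,::-1])
o=ctrl.get_obs(); print(o["t"],o["eef_pos"],o["ee_rot"],o["joint_positions"])
for l in lids(im,p): print(l)
E
```

```text
1.5667 [ 0.45275993 -0.02348649  0.11988507] [-3.14016928e+00  2.70556582e-04  1.57271051e+00] [-2.05054734e-01  1.92119986e-01  1.92542442e+00 -6.51852956e-04
  1.02538574e+00 -2.06630187e-01]
('red', 276.4, 356.4, 43.6, array([ 0.4519, -0.1386,  0.049 ]))
('red', 402.5, 216.1, 35.1, array([ 0.5427, -0.0155,  0.049 ]))
('green', 537.1, 224.5, 34.5, array([ 0.641 , -0.0215,  0.049 ]))
('blue', 524.0, 332.1, 26.5, array([ 0.6527, -0.1137,  0.049 ]))
```

View pics/w1.png

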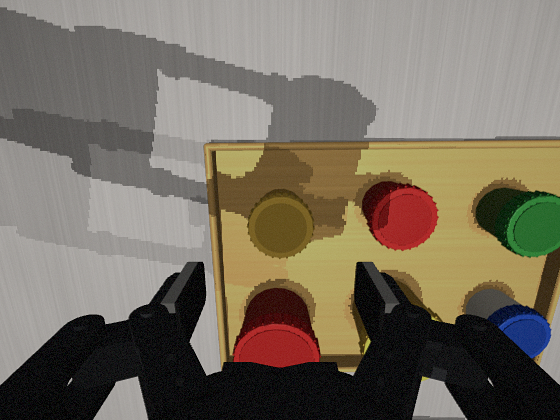

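The wrist view shows the yellow lid at (281,227), red at (402,216) and green at (537,224). The rays cast from it match the top view to within 1.5 mm, so I'm descending on yellow.

Request:
drive_tool(
  rows=[0,0,-30,0,0,0,0,0,-60,0,0,0,0,0,-85,0,0,0,0,0,-98,0,0,0,0,0,-102,0,0,0],
)

```text
t: 1.98
eef_pos: [0.4509, -0.0253, 0.0165]
ee_rot: [-3.137, -0.001, 1.568]
wrist_force: [-0.9, -0.0, 0.4]
grip_width: 0.843
gripper_force: 0.0
```

Request:
drive_tool(
  rows=[0,0,0,0,0,0,0,0,0,0,0,0,0,0,0,0,0,0,0,0,0,0,0,0,0,0,0,0,0,0],
  fingers=35,
  grip_force=30,
)

```text
t: 2.4
eef_pos: [0.4539, -0.0244, 0.0193]
ee_rot: [3.139, 0.001, 1.571]
wrist_force: [0.5, -0.8, 3.2]
grip_width: 0.551
gripper_force: 31.0
```

Request:
drive_tool(
  rows=[0,0,0,0,0,0,0,0,0,0,0,0],
)

```text
t: 2.57
eef_pos: [0.4539, -0.0243, 0.0192]
ee_rot: [3.14, 0.001, 1.571]
wrist_force: [-0.5, -1.4, 6.2]
grip_width: 0.552
gripper_force: 31.3
```

Request:
drive_tool(
  rows=[0,0,10,0,0,0,0,0,30,0,0,0,0,0,60,0,0,0,0,0,85,0,0,0,0,0,102,0,0,0],
)

```text
t: 2.98
eef_pos: [0.454, -0.024, 0.1225]
ee_rot: [3.139, 0.0, 1.571]
wrist_force: [0.6, 0.5, -0.9]
grip_width: 0.551
gripper_force: 31.1
```

Request:
drive_tool(
  rows=[-4,-15,0,0,0,0,-12,-44,0,0,0,0,-21,-76,0,0,0,0.01,-30,-110,0,0,0,0.02,-39,-143,0,0,0,0.02],
)

```text
t: 3.4
eef_pos: [0.4136, -0.168, 0.1205]
ee_rot: [3.141, 0.0, 1.592]
wrist_force: [0.0, -0.5, -0.5]
grip_width: 0.55
gripper_force: 31.1
```

Request:
drive_tool(
  rows=[-9,-34,0,0,0,0,-19,-68,0,0,0,0.01,-28,-102,0,0,0,0.02,-35,-128,0,0,0,0.02,-39,-142,0,0,0,0.02],
)

```text
t: 3.82
eef_pos: [0.3746, -0.3123, 0.1204]
ee_rot: [3.141, 0.002, 1.609]
wrist_force: [-0.2, 0.6, -1.0]
grip_width: 0.547
gripper_force: 31.1
```

Request:
drive_tool(
  rows=[0,0,0,0,0,0,0,0,0,0,0,0,0,0,0,0,0,0],
)

```text
t: 4.07
eef_pos: [0.375, -0.3078, 0.12]
ee_rot: [-3.141, -0.002, 1.611]
wrist_force: [-1.0, 0.3, -0.6]
grip_width: 0.549
gripper_force: 31.1
```

```bash
python3 - <<'E'
from h import *
p=ctrl.camera_params("wrist"); im=ctrl.read_camera("wrist"); cv2.imwrite("pics/w2.png",im[:,:,::-1])
o=ctrl.get_obs(); print(o["t"],o["eef_pos"],o["ee_rot"])
t=ctrl.read_camera("top"); 
for l in lids(t,ctrl.camera_params("top")): print(l)
E
```

```text
4.1167 [ 0.37512547 -0.30763363  0.12012099] [-3.14129292e+00 -1.30334789e-03  1.61162697e+00]
('red', 335.0, 235.2, 16.0, array([ 0.4492, -0.1288,  0.049 ]))
('red', 282.7, 191.5, 10.8, array([ 0.5416, -0.0166,  0.049 ]))
('green', 285.5, 145.9, 10.9, array([ 0.64  , -0.0219,  0.049 ]))
('blue', 330.1, 142.2, 10.8, array([ 0.6488, -0.1179,  0.049 ]))
('yellow', 330.7, 187.5, 16.7, array([ 0.5511, -0.1193,  0.049 ]))
```

View pics/w2.png

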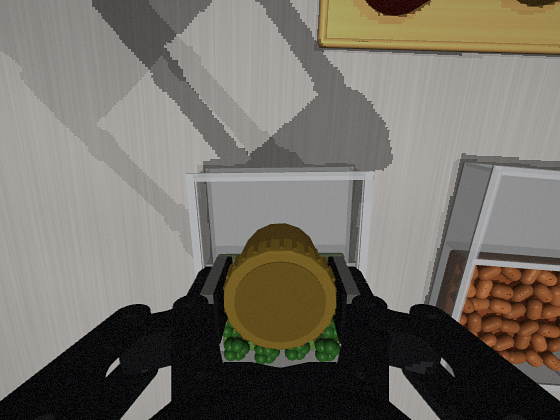

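The pot is held straight at (280,290), and the box's far rim corners are at (187,175) and (374,172). I'll check these against the planned target.

```bash
python3 - <<'E'
from h import *
p=ctrl.camera_params("wrist")
a,b=ray(p,(187.5,175.5),.045),ray(p,(374,172),.045); print(a,b,np.linalg.norm(a-b),(a+b)/2)
E
```

```text
[ 0.30993668 -0.27521893  0.045     ] [ 0.44151796 -0.26734081  0.045     ] 0.1318169144000048 [ 0.37572732 -0.27127987  0.045     ]
```

Request:
drive_tool(
  rows=[0,-2,-30,0,0,0,0,-2,-60,0,0,0,0,-2,-80,0,0,0,0,-2,-93,0,0,0,0,-2,-99,0,0,0],
)

```text
t: 4.58
eef_pos: [0.3745, -0.3088, 0.0196]
ee_rot: [-3.139, -0.003, 1.612]
wrist_force: [-0.3, -0.2, -0.5]
grip_width: 0.552
gripper_force: 31.1
```

Request:
drive_tool(
  rows=[0,0,-1,0,0,0,0,0,-2,0,0,0,0,0,-3,0,0,0,0,0,-3,0,0,0],
)

```text
t: 4.92
eef_pos: [0.3758, -0.3115, 0.0192]
ee_rot: [3.14, 0.002, 1.611]
wrist_force: [0.6, -0.1, -0.4]
grip_width: 0.55
gripper_force: 31.1
```

Request:
drive_tool(
  rows=[0,0,-1,0,0,0,0,0,-1,0,0,0,0,0,-1,0,0,0],
)

```text
t: 5.17
eef_pos: [0.3758, -0.3117, 0.0187]
ee_rot: [3.14, 0.002, 1.611]
wrist_force: [-1.2, 0.6, 6.1]
grip_width: 0.551
gripper_force: 31.7
```

Request:
drive_tool(
  rows=[0,0,0,0,0,0,0,0,0,0,0,0,0,0,0,0,0,0,0,0,0,0,0,0],
  fingers=64,
)

```text
t: 5.5
eef_pos: [0.3751, -0.3111, 0.0174]
ee_rot: [3.141, 0.0, 1.611]
wrist_force: [-0.3, 0.1, 0.3]
grip_width: 0.75
gripper_force: 0.0
```

Request:
drive_tool(
  rows=[0,0,10,0,0,0,0,0,30,0,0,0,0,0,60,0,0,0,0,0,85,0,0,0,0,0,103,0,0,0],
)

```text
t: 5.92
eef_pos: [0.3757, -0.3117, 0.1224]
ee_rot: [3.14, 0.002, 1.611]
wrist_force: [1.4, -1.1, -0.0]
grip_width: 0.751
gripper_force: 0.0
```

Request:
drive_tool(
  rows=[9,15,0,0,0,0,27,47,0,0,0,-0.01,46,81,0,0,0,-0.02,65,115,0,0,0,-0.02,84,148,0,0,0,-0.02],
  fingers=72,
)

```text
t: 6.33
eef_pos: [0.4595, -0.1616, 0.1204]
ee_rot: [3.141, -0.0, 1.59]
wrist_force: [0.1, -0.1, 0.4]
grip_width: 0.842
gripper_force: 0.0
```

Request:
drive_tool(
  rows=[19,34,0,0,0,0,38,67,0,0,0,-0.01,57,100,0,0,0,-0.02,74,130,0,0,0,-0.02,83,146,0,0,0,-0.02],
)

```text
t: 6.75
eef_pos: [0.5438, -0.0136, 0.1202]
ee_rot: [3.14, -0.001, 1.573]
wrist_force: [0.5, 0.1, -0.1]
grip_width: 0.843
gripper_force: 0.0
```

Request:
drive_tool(
  rows=[0,0,0,0,0,0,0,0,-15,0,0,0,0,0,-40,0,0,0,0,0,-65,0,0,0],
)

```text
t: 7.08
eef_pos: [0.5425, -0.0177, 0.0553]
ee_rot: [3.139, 0.001, 1.571]
wrist_force: [0.4, 0.5, 0.2]
grip_width: 0.843
gripper_force: 0.0
```

Request:
drive_tool(
  rows=[0,0,-18,0,0,0,0,0,-30,0,0,0,0,0,-37,0,0,0,0,0,-37,0,0,0],
)

```text
t: 7.42
eef_pos: [0.5406, -0.0176, 0.0168]
ee_rot: [-3.138, -0.0, 1.57]
wrist_force: [-0.9, 0.1, 0.1]
grip_width: 0.844
gripper_force: 0.0
```

Request:
drive_tool(
  rows=[0,0,0,0,0,0,0,0,0,0,0,0,0,0,0,0,0,0,0,0,0,0,0,0,0,0,0,0,0,0],
  fingers=35,
)

```text
t: 7.83
eef_pos: [0.5431, -0.0174, 0.0194]
ee_rot: [3.139, 0.001, 1.571]
wrist_force: [-0.2, -0.5, 3.7]
grip_width: 0.554
gripper_force: 31.1
```

```bash
python3 - <<'E'
from h import *
im=ctrl.read_camera("top"); cv2.imwrite("pics/t2.png",im[:,:,::-1])
o=ctrl.get_obs(); print(o["t"],o["eef_pos"],o["ee_rot"],o["grip_width"])
for l in lids(im,ctrl.camera_params("top")): print(l)
E
```

```text
7.8833 [ 0.54303522 -0.01735405  0.01937187] [3.13924247e+00 7.11231560e-04 1.57101515e+00] 0.5519324342244479
('red', 335.0, 235.0, 16.1, array([ 0.4497, -0.1287,  0.049 ]))
('green', 285.5, 145.0, 10.7, array([ 0.642 , -0.0219,  0.049 ]))
('blue', 330.1, 142.2, 10.8, array([ 0.6488, -0.1179,  0.049 ]))
('yellow', 420.0, 271.0, 11.4, array([ 0.3752, -0.3088,  0.049 ]))
('yellow', 331.0, 187.5, 16.6, array([ 0.551, -0.12 ,  0.049]))
```

View pics/t2.png

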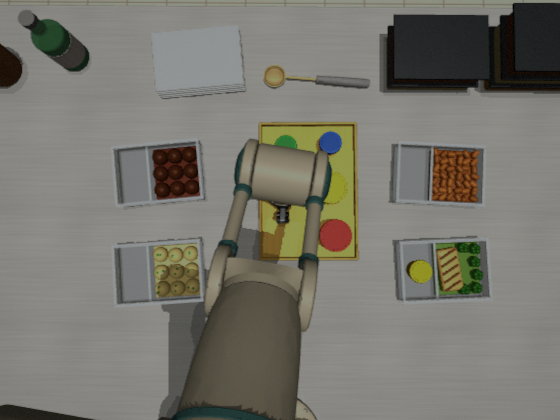

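Yellow stands centred in the fish box at (420,271), and red is gripped. Carrying red to the beans.

Request:
drive_tool(
  rows=[0,0,10,0,0,0,0,0,30,0,0,0,0,0,60,0,0,0,0,0,85,0,0,0,0,0,102,0,0,0],
)

```text
t: 8.3
eef_pos: [0.5429, -0.017, 0.1232]
ee_rot: [3.139, 0.0, 1.571]
wrist_force: [1.3, 0.2, 0.2]
grip_width: 0.55
gripper_force: 31.1
```

Request:
drive_tool(
  rows=[2,-15,0,0,0,0,7,-45,0,0,0,-0.01,12,-77,0,0,0,-0.02,17,-110,0,0,0,-0.02,22,-143,0,0,0,-0.02],
)

```text
t: 8.72
eef_pos: [0.5639, -0.1609, 0.1209]
ee_rot: [3.142, -0.0, 1.552]
wrist_force: [0.1, 0.6, -1.5]
grip_width: 0.547
gripper_force: 31.1
```

Request:
drive_tool(
  rows=[5,-33,0,0,0,0,10,-66,0,0,0,-0.01,15,-99,0,0,0,-0.02,20,-127,0,0,0,-0.02,22,-142,0,0,0,-0.02],
)

```text
t: 9.13
eef_pos: [0.5865, -0.3055, 0.1205]
ee_rot: [3.141, 0.002, 1.529]
wrist_force: [0.7, -0.3, -0.5]
grip_width: 0.548
gripper_force: 31.1
```

Request:
drive_tool(
  rows=[0,0,0,0,0,0,0,0,0,0,0,0,0,0,-15,0,0,0,0,0,-30,0,0,0],
)

```text
t: 9.47
eef_pos: [0.5865, -0.3002, 0.0913]
ee_rot: [3.14, -0.0, 1.532]
wrist_force: [-0.5, -0.2, -1.1]
grip_width: 0.551
gripper_force: 31.1
```

Request:
drive_tool(
  rows=[0,0,-25,0,0,0,0,0,-45,0,0,0,0,0,-60,0,0,0,0,0,-68,0,0,0,0,0,-70,0,0,0],
)

```text
t: 9.88
eef_pos: [0.5849, -0.2993, 0.0191]
ee_rot: [-3.138, -0.003, 1.532]
wrist_force: [-0.7, -0.8, -0.6]
grip_width: 0.554
gripper_force: 31.1
```

Request:
drive_tool(
  rows=[0,0,-1,0,0,0,0,0,-2,0,0,0,0,0,-3,0,0,0,0,0,-3,0,0,0],
)

```text
t: 10.22
eef_pos: [0.5871, -0.3022, 0.0189]
ee_rot: [3.139, 0.001, 1.531]
wrist_force: [-0.2, 1.7, 3.2]
grip_width: 0.551
gripper_force: 31.3
```

Request:
drive_tool(
  rows=[0,0,0,0,0,0,0,0,0,0,0,0,0,0,0,0,0,0,0,0,0,0,0,0],
  fingers=64,
)

```text
t: 10.55
eef_pos: [0.5861, -0.3022, 0.0173]
ee_rot: [3.141, 0.0, 1.531]
wrist_force: [0.2, 0.9, -1.2]
grip_width: 0.748
gripper_force: 0.0
```

Request:
drive_tool(
  rows=[0,0,10,0,0,0,0,0,30,0,0,0,0,0,60,0,0,0,0,0,85,0,0,0,0,0,103,0,0,0],
)

```text
t: 10.97
eef_pos: [0.5871, -0.3027, 0.1236]
ee_rot: [3.138, 0.002, 1.531]
wrist_force: [0.2, -0.5, 1.0]
grip_width: 0.747
gripper_force: 0.0
```

Request:
drive_tool(
  rows=[3,15,0,0,0,0,9,45,0,0,0,0.01,15,77,0,0,0,0.02,21,110,0,0,0,0.02,28,141,0,0,0,0.02],
  fingers=72,
)

```text
t: 11.38
eef_pos: [0.6134, -0.1585, 0.1197]
ee_rot: [-3.14, -0.001, 1.55]
wrist_force: [0.0, 0.1, 0.0]
grip_width: 0.84
gripper_force: 0.0
```

Request:
drive_tool(
  rows=[6,33,0,0,0,0,12,66,0,0,0,0.01,18,98,0,0,0,0.02,24,125,0,0,0,0.02,27,139,0,0,0,0.02],
)

```text
t: 11.8
eef_pos: [0.6407, -0.0177, 0.1197]
ee_rot: [-3.14, -0.002, 1.574]
wrist_force: [1.0, -0.1, 0.2]
grip_width: 0.845
gripper_force: 0.0
```

Request:
drive_tool(
  rows=[0,0,0,0,0,0,0,0,-15,0,0,0,0,0,-40,0,0,0,0,0,-65,0,0,0],
)

```text
t: 12.13
eef_pos: [0.6416, -0.0233, 0.0554]
ee_rot: [3.139, 0.001, 1.571]
wrist_force: [0.1, -1.1, 1.0]
grip_width: 0.837
gripper_force: 0.0
```

Request:
drive_tool(
  rows=[0,0,-18,0,0,0,0,0,-30,0,0,0,0,0,-37,0,0,0,0,0,-37,0,0,0],
)

```text
t: 12.47
eef_pos: [0.6401, -0.0228, 0.0168]
ee_rot: [-3.139, -0.0, 1.57]
wrist_force: [-0.5, 1.0, 0.6]
grip_width: 0.846
gripper_force: 0.0
```

Request:
drive_tool(
  rows=[0,0,0,0,0,0,0,0,0,0,0,0,0,0,0,0,0,0,0,0,0,0,0,0,0,0,0,0,0,0],
  fingers=35,
)

```text
t: 12.88
eef_pos: [0.6423, -0.0223, 0.0198]
ee_rot: [3.139, 0.001, 1.571]
wrist_force: [0.6, -0.7, 5.3]
grip_width: 0.55
gripper_force: 31.2
```

```bash
python3 - <<'E'
from h import *
im=ctrl.read_camera("top"); cv2.imwrite("pics/t3.png",im[:,:,::-1])
o=ctrl.get_obs(); print(o["t"],o["eef_pos"],o["ee_rot"],o["grip_width"])
for l in lids(im,ctrl.camera_params("top")): print(l)
E
```

```text
12.9333 [ 0.64228782 -0.02230848  0.01973934] [3.13862002e+00 7.18239284e-04 1.57100603e+00] 0.5504639879026967
('red', 335.2, 235.1, 16.0, array([ 0.4496, -0.1291,  0.049 ]))
('red', 415.5, 172.0, 11.2, array([ 0.5857, -0.3007,  0.049 ]))
('blue', 330.2, 142.3, 10.8, array([ 0.6487, -0.1181,  0.049 ]))
('yellow', 420.0, 271.0, 11.4, array([ 0.3752, -0.3088,  0.049 ]))
('yellow', 330.9, 187.3, 16.4, array([ 0.5514, -0.1198,  0.049 ]))
```

Red is centred at (.586,-.301) and green is gripped. Carrying green to the potatoes.

Request:
drive_tool(
  rows=[0,0,10,0,0,0,0,0,30,0,0,0,0,0,60,0,0,0,0,0,85,0,0,0,0,0,102,0,0,0],
)

```text
t: 13.35
eef_pos: [0.6418, -0.022, 0.1232]
ee_rot: [3.139, 0.0, 1.571]
wrist_force: [-0.0, -0.1, -0.7]
grip_width: 0.55
gripper_force: 31.1
```

Request:
drive_tool(
  rows=[-10,11,0,0,0,0,-30,35,0,0,0,0.01,-52,61,0,0,0,0.02,-73,85,0,0,0,0.02,-94,110,0,0,0,0.03],
)

```text
t: 13.77
eef_pos: [0.5436, 0.0894, 0.1189]
ee_rot: [-3.138, -0.001, 1.6]
wrist_force: [-0.2, 0.7, -0.3]
grip_width: 0.55
gripper_force: 31.1
```

Request:
drive_tool(
  rows=[-21,25,0,0,0,0,-42,49,0,0,0,0.01,-63,74,0,0,0,0.02,-84,99,0,0,0,0.02,-104,122,0,0,0,0.03],
)

```text
t: 14.18
eef_pos: [0.4393, 0.2111, 0.1191]
ee_rot: [-3.138, 0.0, 1.631]
wrist_force: [0.2, -0.4, -0.5]
grip_width: 0.551
gripper_force: 31.1
```

Request:
drive_tool(
  rows=[-20,24,0,0,0,0,-40,47,0,0,0,0.01,-60,70,0,0,0,0.02,-73,86,0,0,0,0.02,-80,94,0,0,0,0.03],
)

```text
t: 14.6
eef_pos: [0.359, 0.3049, 0.1192]
ee_rot: [-3.138, 0.001, 1.664]
wrist_force: [-0.0, -0.4, -0.4]
grip_width: 0.55
gripper_force: 31.1
```

Request:
drive_tool(
  rows=[0,0,0,0,0,0,0,0,0,0,0,0,0,0,0,0,0,0],
)

```text
t: 14.85
eef_pos: [0.3635, 0.3032, 0.12]
ee_rot: [-3.142, 0.001, 1.661]
wrist_force: [0.1, 0.7, -1.3]
grip_width: 0.55
gripper_force: 31.1
```

```bash
python3 - <<'E'
from h import *
p=ctrl.camera_params("wrist"); im=ctrl.read_camera("wrist"); cv2.imwrite("pics/w3.png",im[:,:,::-1])
o=ctrl.get_obs(); print(o["t"],o["eef_pos"],o["ee_rot"])
E
```

```text
14.9 [0.36378588 0.30310745 0.12010755] [3.14150119e+00 6.47998921e-04 1.65976986e+00]
```

View pics/w3.png

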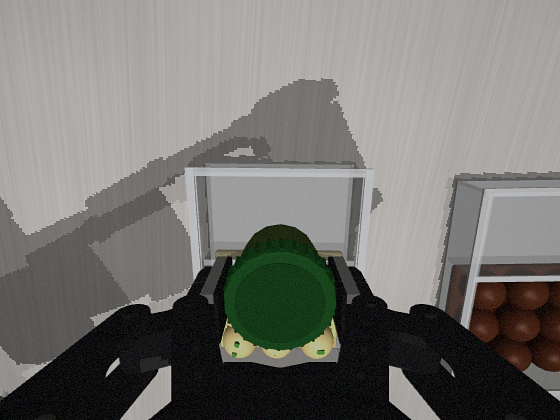

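The held pot is centred between the rim corners at (186,168) and (375,170), so the pose is right. Placing green, then fetching blue.

Request:
drive_tool(
  rows=[0,0,-30,0,0,0,0,0,-60,0,0,0,0,0,-80,0,0,0,0,0,-95,0,0,0,0,0,-100,0,0,0],
)

```text
t: 15.32
eef_pos: [0.3623, 0.3019, 0.0188]
ee_rot: [-3.137, 0.003, 1.659]
wrist_force: [-9.5, -5.1, 43.1]
grip_width: 0.554
gripper_force: 34.8
```

Request:
drive_tool(
  rows=[0,0,-1,0,0,0,0,0,-2,0,0,0,0,0,-3,0,0,0,0,0,-3,0,0,0],
)

```text
t: 15.65
eef_pos: [0.3632, 0.3026, 0.019]
ee_rot: [-3.14, 0.001, 1.66]
wrist_force: [-3.1, -3.9, 13.9]
grip_width: 0.55
gripper_force: 32.3
```

Request:
drive_tool(
  rows=[0,0,0,0,0,0,0,0,0,0,0,0,0,0,0,0,0,0,0,0,0,0,0,0],
  fingers=64,
)

```text
t: 15.98
eef_pos: [0.3638, 0.3038, 0.0175]
ee_rot: [3.141, -0.0, 1.66]
wrist_force: [0.5, -0.2, 2.0]
grip_width: 0.753
gripper_force: 0.0
```

Request:
drive_tool(
  rows=[0,0,10,0,0,0,0,0,30,0,0,0,0,0,60,0,0,0,0,0,85,0,0,0,0,0,103,0,0,0],
)

```text
t: 16.4
eef_pos: [0.3641, 0.3043, 0.1224]
ee_rot: [3.139, -0.001, 1.661]
wrist_force: [0.7, 0.3, 0.1]
grip_width: 0.753
gripper_force: 0.0
```

Request:
drive_tool(
  rows=[10,-14,0,0,0,0,29,-42,0,0,0,-0.01,49,-72,0,0,0,-0.02,70,-103,0,0,0,-0.02,91,-134,0,0,0,-0.03],
  fingers=72,
)

```text
t: 16.82
eef_pos: [0.4548, 0.1686, 0.1204]
ee_rot: [3.141, -0.0, 1.631]
wrist_force: [0.9, 0.1, -0.4]
grip_width: 0.842
gripper_force: 0.0
```

Request:
drive_tool(
  rows=[21,-32,0,0,0,0,43,-63,0,0,0,-0.01,64,-95,0,0,0,-0.02,86,-127,0,0,0,-0.02,107,-158,0,0,0,-0.03],
)

```text
t: 17.23
eef_pos: [0.5621, 0.0098, 0.1202]
ee_rot: [3.142, 0.0, 1.6]
wrist_force: [0.2, 0.3, -0.7]
grip_width: 0.846
gripper_force: 0.0
```

Request:
drive_tool(
  rows=[21,-31,0,0,0,0,42,-62,0,0,0,-0.01,62,-92,0,0,0,-0.02,78,-115,0,0,0,-0.02,88,-130,0,0,0,-0.03],
)

```text
t: 17.65
eef_pos: [0.651, -0.1215, 0.1197]
ee_rot: [3.14, 0.001, 1.568]
wrist_force: [-0.8, 0.6, 0.5]
grip_width: 0.839
gripper_force: 0.0
```

Request:
drive_tool(
  rows=[0,0,0,0,0,0,0,0,0,0,0,0,0,0,0,0,0,0],
)

```text
t: 17.9
eef_pos: [0.6482, -0.1173, 0.1197]
ee_rot: [-3.14, -0.001, 1.571]
wrist_force: [-0.4, 0.4, 0.0]
grip_width: 0.842
gripper_force: 0.0
```

```bash
python3 - <<'E'
from h import *
im=ctrl.read_camera("top"); cv2.imwrite("pics/t4.png",im[:,:,::-1])
o=ctrl.get_obs(); print(o["t"],o["eef_pos"],o["ee_rot"],o["grip_width"])
for l in lids(im,ctrl.camera_params("top")): print(l)
E
```

```text
17.95 [ 0.64819583 -0.11692383  0.12001429] [-3.14017859e+00 -9.33398882e-04  1.57148932e+00] 0.846463074208179
('red', 415.5, 172.0, 11.2, array([ 0.5857, -0.3007,  0.049 ]))
('green', 131.2, 274.5, 11.1, array([0.3623, 0.3037, 0.049 ]))
('yellow', 420.0, 271.0, 11.4, array([ 0.3752, -0.3088,  0.049 ]))
('yellow', 336.0, 181.5, 15.4, array([ 0.564 , -0.1306,  0.049 ]))
```

View pics/t4.png

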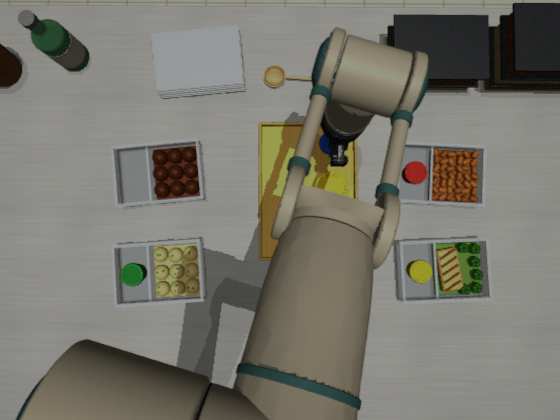

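Green stands in the potato box at (131,274). Picking up blue.

Request:
drive_tool(
  rows=[0,0,-25,0,0,0,0,0,-55,0,0,0,0,0,-80,0,0,0,0,0,-95,0,0,0,0,0,-102,0,0,0],
)

```text
t: 18.37
eef_pos: [0.6466, -0.116, 0.0159]
ee_rot: [-3.137, -0.002, 1.572]
wrist_force: [-1.3, 0.5, -0.6]
grip_width: 0.843
gripper_force: 0.0
```

Request:
drive_tool(
  rows=[0,0,0,0,0,0,0,0,0,0,0,0,0,0,0,0,0,0,0,0,0,0,0,0,0,0,0,0,0,0],
  fingers=35,
)

```text
t: 18.78
eef_pos: [0.6499, -0.1182, 0.0197]
ee_rot: [3.139, 0.001, 1.571]
wrist_force: [0.4, 0.3, -0.1]
grip_width: 0.546
gripper_force: 30.8
```

Request:
drive_tool(
  rows=[0,0,10,0,0,0,0,0,30,0,0,0,0,0,60,0,0,0,0,0,85,0,0,0,0,0,102,0,0,0],
)

```text
t: 19.2
eef_pos: [0.6505, -0.1185, 0.1243]
ee_rot: [3.137, 0.001, 1.571]
wrist_force: [1.2, -1.1, -0.2]
grip_width: 0.55
gripper_force: 31.0
```

Request:
drive_tool(
  rows=[-2,14,0,0,0,0,-8,45,0,0,0,0.01,-14,78,0,0,0,0.02,-19,111,0,0,0,0.02,-25,144,0,0,0,0.03],
)

```text
t: 19.62
eef_pos: [0.6229, 0.028, 0.1198]
ee_rot: [-3.141, -0.001, 1.6]
wrist_force: [0.2, -0.1, -0.7]
grip_width: 0.551
gripper_force: 31.0
```

Request:
drive_tool(
  rows=[-6,33,0,0,0,0,-11,66,0,0,0,0.01,-17,99,0,0,0,0.02,-22,132,0,0,0,0.02,-28,164,0,0,0,0.03],
)

```text
t: 20.03
eef_pos: [0.5946, 0.1923, 0.1198]
ee_rot: [-3.14, -0.0, 1.631]
wrist_force: [1.4, -0.1, -1.1]
grip_width: 0.551
gripper_force: 31.0
```

Request:
drive_tool(
  rows=[-5,31,0,0,0,0,-10,60,0,0,0,0.01,-15,87,0,0,0,0.02,-18,107,0,0,0,0.03,-20,119,0,0,0,0.035],
)

```text
t: 20.45
eef_pos: [0.5742, 0.3119, 0.1197]
ee_rot: [-3.14, -0.001, 1.668]
wrist_force: [0.2, -0.1, -0.9]
grip_width: 0.554
gripper_force: 31.0
```

Request:
drive_tool(
  rows=[0,0,0,0,0,0,0,0,0,0,0,0,0,0,0,0,0,0],
)

```text
t: 20.7
eef_pos: [0.576, 0.3078, 0.12]
ee_rot: [-3.141, 0.001, 1.665]
wrist_force: [-0.3, -0.4, -0.6]
grip_width: 0.553
gripper_force: 31.0
```

```bash
python3 - <<'E'
from h import *
p=ctrl.camera_params("wrist"); im=ctrl.read_camera("wrist"); cv2.imwrite("pics/w4.png",im[:,:,::-1])
o=ctrl.get_obs(); print(o["t"],o["eef_pos"],o["ee_rot"])
E
```

```text
20.75 [0.57628116 0.30752535 0.12017255] [-3.14123014e+00  9.25788450e-04  1.66458357e+00]
```

View pics/w4.png

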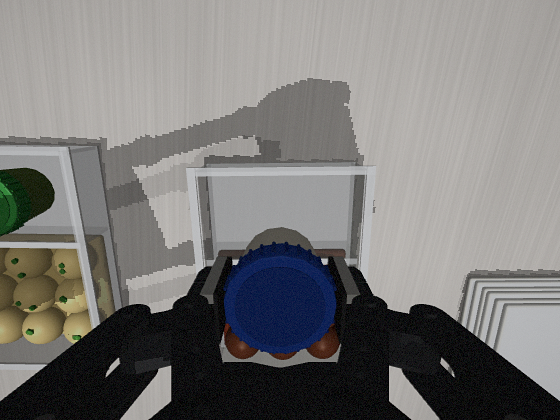

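Blue is held upright and centred, with rim corners at (188,168) and (375,167), as in the potato placement. Setting it down more slowly this time, then retreating.

Request:
drive_tool(
  rows=[0,0,-30,0,0,0,0,0,-55,0,0,0,0,0,-75,0,0,0,0,0,-88,0,0,0,0,0,-95,0,0,0],
)

```text
t: 21.17
eef_pos: [0.5753, 0.3068, 0.0231]
ee_rot: [-3.138, 0.002, 1.664]
wrist_force: [0.6, -0.0, -0.4]
grip_width: 0.551
gripper_force: 31.0
```

Request:
drive_tool(
  rows=[0,0,-2,0,0,0,0,0,-4,0,0,0,0,0,-6,0,0,0,0,0,-7,0,0,0,0,0,-8,0,0,0],
)

```text
t: 21.58
eef_pos: [0.5769, 0.3091, 0.0188]
ee_rot: [3.14, -0.0, 1.666]
wrist_force: [-1.2, -1.7, 8.6]
grip_width: 0.55
gripper_force: 31.7
```

Request:
drive_tool(
  rows=[0,0,0,0,0,0,0,0,0,0,0,0,0,0,0,0,0,0,0,0,0,0,0,0],
  fingers=64,
)

```text
t: 21.92
eef_pos: [0.5762, 0.3091, 0.0175]
ee_rot: [3.141, -0.0, 1.666]
wrist_force: [0.2, -0.2, 0.7]
grip_width: 0.753
gripper_force: 0.0
```

Request:
drive_tool(
  rows=[0,0,10,0,0,0,0,0,30,0,0,0,0,0,60,0,0,0,0,0,90,0,0,0,0,0,125,0,0,0],
)

```text
t: 22.33
eef_pos: [0.5753, 0.3086, 0.1432]
ee_rot: [-3.14, 0.001, 1.666]
wrist_force: [-0.7, 1.1, -0.2]
grip_width: 0.751
gripper_force: 0.0
```

Request:
drive_tool(
  rows=[-20,-20,10,0,0,0,-40,-50,10,0,0,0,-60,-80,10,0,0,0,-80,-110,10,0,0,0,-100,-140,10,0,0,0],
)

```text
t: 22.75
eef_pos: [0.4751, 0.1679, 0.1532]
ee_rot: [3.14, 0.0, 1.667]
wrist_force: [0.3, -0.3, 0.1]
grip_width: 0.748
gripper_force: 0.0
```

Request:
drive_tool(
  rows=[-30,-20,0,0,0,0,-50,-40,0,0,0,0,-60,-50,0,0,0,0,-60,-50,0,0,0,0,-60,-50,0,0,0,0],
)

```text
t: 23.17
eef_pos: [0.4172, 0.119, 0.1532]
ee_rot: [3.138, -0.001, 1.665]
wrist_force: [-0.4, -0.0, -1.2]
grip_width: 0.745
gripper_force: 0.0
```

```bash
python3 - <<'E'
from h import *
im=ctrl.read_camera("top"); s=ctrl.read_camera("scene"); cv2.imwrite("pics/t5.png",im[:,:,::-1]); cv2.imwrite("pics/s5.png",s[:,:,::-1])
o=ctrl.get_obs(); print(o["t"],o["eef_pos"],o["wrist_force"])
for l in lids(im,ctrl.camera_params("top")): print(l)
E
```

```text
23.2667 [0.41811549 0.11966514 0.1529686 ] [0.12622515 1.05316688 0.18527158]
('red', 335.2, 235.0, 16.0, array([ 0.4497, -0.1291,  0.049 ]))
('red', 415.5, 172.0, 11.2, array([ 0.5857, -0.3007,  0.049 ]))
('blue', 131.5, 174.5, 11.1, array([0.5757, 0.3085, 0.049 ]))
('yellow', 420.0, 271.0, 11.4, array([ 0.3752, -0.3088,  0.049 ]))
('yellow', 330.8, 187.4, 16.6, array([ 0.5512, -0.1195,  0.049 ]))
```

View pics/t5.png

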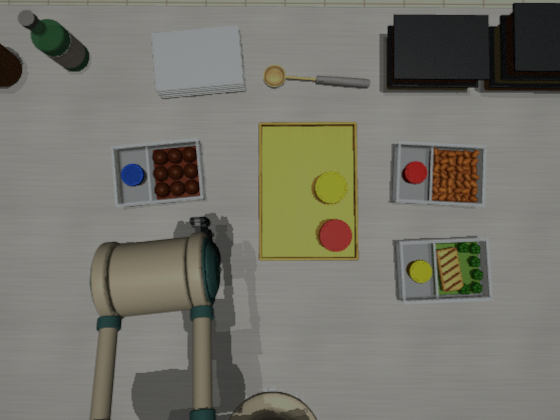

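View pics/s5.png

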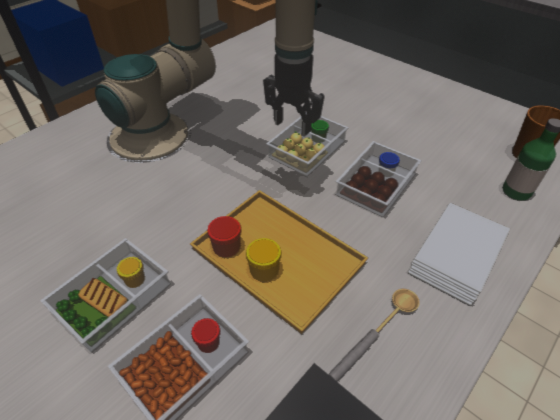

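All four pots stand upright in their own boxes: blue at (131,174), red at (415,172) and yellow at (420,271) in the top view, green at (319,128) in the scene view. The boxes and large pots haven't moved, and the gripper is clear.

```bash
python3 -c "
from rig import ctrl
print(ctrl.close_job())"
```

```text
the job is handed in; nothing more can be done
None
```

The job is handed in at about 23 s of the 96 s allowed: the final pictures show all four small pots upright and centred in their own boxes, with the meal boxes and large pots unmoved; the hand-in returned no verdict.

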